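Hang the dipped candle pairs to dry

ROBOT

A 6-joint arm with a two-finger parallel gripper is mounted at the origin on a cart in front of the work surface, level with it; the furniture and walls round the work are solid. World frame = base frame: x ahead of the robot, y to its left, z up, the work surface at z = 0. Lengths are in m, angles in rad, forces in N, time in s.
With the tool pointing down it reaches from about 0.35 to 0.725 m from the base axis. Payload 4.3 kg.
Tool frame: the origin (TCP) lies midway between the tips of the shut fingers; the grasp point (between the pads) lies 19 mm behind it; x points along the fingers, y is the direction in which the jaws open and shut, and the axes are right-handed (so a half turn about x gives the same grasp; the last joint's range is limited). The gripper opens to 85 mm and grips with 20 to 120 N. Pads are 22 mm wide; open, the fingers measure 114 mm over their backs; the gripper's body (76 mm by 85 mm) begins 54 mm behind the grasp point. The pads swing forward as they close: fully open they stand 13 mm farther back than shut.
Start: joints at [-1.252, 0.377, 0.081, 1.274, 0, 1.46], TCP at [0.239, -0.523, 0.231] pointing down, gripper open.
Joint ranges: [-2.72, 2.72], [-0.84, 1.66], [-1.02, 1.22], [-1.77, 2.12], [-1.37, 1.28], [-3.14, 3.14]. Speed limits (rad/s): [2.57, 2.57, 3.14, 3.14, 3.14, 3.14].

INTERFACE

Orientations are given as a unit quaternion [w, x, y, z].
In Python, from cell import sense, capture, calibration, finish_job gives the robot as it stands. The module is installed in compiled form; this text tells all that it offers.
- The arm moves only by the tool carry_out, never from a script. Its argument "commands" is a list of rows, each a list of 6 numbers: the shift along the tool's x, y, z in cm, then the turn, a rotation vector about the tool's x, y, z in rad. A call has 1 to 20 rows; each row is the pose to reach, as a shift and turn from the pose measured when the call began, along the tool's axes at that moment; what a row does not reach only later rows make up. A row lasts 1/12 s, in which the tool goes at most 41.7 mm and 7.16 degrees, less where a joint would pass 70% of its speed; a pose out of reach is approached as far as the arm can. A call with a gripper value outside its range is refused whole. "grip" is the closure, from 0 (fully open) to 1 (shut), set as the call begins (left out, the last holds). The fingers move at their own pace and stop on an object; "newtons" is the grip in N (left out, the last holds). Time passes only in rows, so rows that repeat a pose let the fingers close. It gives the time, the measured TCP pose, the force and the opening at its end, in the units of the state.
- sense(): the state, without advancing time (a new reading comes with each control period).
- capture(name): name is "scene" or "top" or "wrist"; returns the picture (400x640x3 uint8, red, green, blue); there is no depth.
- calibration(name): a dict with "fx", "fy", "cx", "cy" (pixels), "k1" (the pictures are not rectified: a ray, as slopes to the right and down, at radius r is drawn at 1 + k1 r^2 times it, then the intrinsics apply), "R" (3x3) and "t" (3): a world point X has camera coordinates R X + t. Camera axes: x right, y down, z forward; pixel columns grow to the right and rows downward; lengths in m; the calibration is good to about 2 mm. A picture is of the moment at which its call begins: read the wrist's pose just before it. calibration takes no time and is no camera call; for the wrist camera it gives the pose at the moment of the call.
- finish_job(): hands the job in, once; it reports no verdict.
The state is a dict: "t": time; "joints": joint angles; "qvel": joint speeds; "tau": joint torques, N m; "ee_pos": TCP position; "orientation": TCP orientation; "force": force on the tool from outside, world axes, zero at the start; "torque": the same for the moment, N m; "grip_width": finger opening in m.
Only numpy, scipy, OpenCV 4.12 (cv2) and the standard library are available. Lean on these libraries where they do the work, as an engineer would, in place of code of your own. Each camera call takes 0.05 s, during which the arm holds its last target. There are 200 camera calls.

TASK

Pull every candle pair straight up out of the grey upright holder and drape it by its folded metal saddle over the bar of the drying rail, one candle on each side of the bar, hanging freely with a finger's breadth of air between neighbouring pairs. Once all the pairs hang, put the blue cover squarely down over the empty holder so that it sits fully home. Leave the single candle tin by the scale, the tape roll and the bottle where they are.

Things in the scene. Friction and masses are not known exactly. Their poses are not given: they have to be found in the camera images.
- pair_0: cream candle pair (None if absent; 3 or 4 a run), 90 g: two 90 mm candles, 16 mm thick, at x = -29 and 29 mm, joined by an upside-down V metal saddle, 20 mm wide in y, z = 94 mm at its ends, underside of peak z = 110 mm. Wooden grip above: 12 mm (x) by 16 mm (y), z = 112 to 148 mm. Origin: midway between the candles' feet, z up. Hung, the origin is 102 mm below the bar's axis.
- pair_1: sage green candle pair (None if absent; 3 or 4 a run), 90 g: two 90 mm candles, 16 mm thick, at x = -29 and 29 mm, joined by an upside-down V metal saddle, 20 mm wide in y, z = 94 mm at its ends, underside of peak z = 110 mm. Wooden grip above: 12 mm (x) by 16 mm (y), z = 112 to 148 mm. Origin: midway between the candles' feet, z up. Hung, the origin is 102 mm below the bar's axis.
- pair_2: dusty rose candle pair (None if absent; 3 or 4 a run), 90 g: two 90 mm candles, 16 mm thick, at x = -29 and 29 mm, joined by an upside-down V metal saddle, 20 mm wide in y, z = 94 mm at its ends, underside of peak z = 110 mm. Wooden grip above: 12 mm (x) by 16 mm (y), z = 112 to 148 mm. Origin: midway between the candles' feet, z up. Hung, the origin is 102 mm below the bar's axis.
- pair_3: grey-blue candle pair (None if absent; 3 or 4 a run), 90 g: two 90 mm candles, 16 mm thick, at x = -29 and 29 mm, joined by an upside-down V metal saddle, 20 mm wide in y, z = 94 mm at its ends, underside of peak z = 110 mm. Wooden grip above: 12 mm (x) by 16 mm (y), z = 112 to 148 mm. Origin: midway between the candles' feet, z up. Hung, the origin is 102 mm below the bar's axis.
- bar_mid (a point): Middle of the drying rail's bar, on its axis, 145 mm above the table. The steel bar is 14 mm thick and runs along this frame's y, 270 mm free between two green posts (tops 6 mm above the bar's axis); x is level, square to the bar. Below is a steel drip pan, 80 mm (x) by 300 mm (y), 12 mm high. Fixed; place and yaw vary from run to run.
- holder: Grey upright holder, fixed, 96 mm (x) by 142 mm (y), 76 mm tall: four open-topped pockets in a row, centres at y = -51, -17, 17, 51 mm, each 84 mm (x) by 28 mm (y) inside, floor at z = 6 mm, walls 6 mm. The pairs stand in pockets with their x along the holder's x. Origin: centre of the underside. Place and yaw vary.
- cover: Blue sheet-metal cover, loose, 160 g, 112 mm (x) by 158 mm (y): a plate with a 10 mm deep skirt that fits over the holder's rim, 4 mm to spare on each side, long side along the holder's y (either way round). Wooden bar handle on top: 12 mm (x) by 70 mm (y), z = 14 to 44 mm. Origin: centre of the skirt's lower edge. Home, the origin is 66 mm above the holder's origin.
- filled_tin: Bystander, not to be disturbed: single filled candle tin by the scale, 72 mm wide and 75 mm tall. Origin: centre of its underside.
- tape_roll: Bystander, not to be disturbed: roll of tan tape lying flat, 97 mm wide and 25 mm high, at the left front, before a fixed green arbor press (about x 0.43 to 0.66, y 0.26 to 0.36 m) whose lever ball stands up to 0.31 m above the table: swing past it higher. Origin: centre of its underside.
- dropper_bottle: Bystander, not to be disturbed: amber dropper bottle, 33 mm wide and 102 mm tall. Origin: centre of its underside.

How it is judged:
On the way:
1. every candle pair hangs on the bar (z of pair_0 in the frame of bar_mid between -0.108 and -0.096 m and x of pair_0 in the frame of bar_mid between -0.025 and 0.025 m and y of pair_0 in the frame of bar_mid between -0.13 and 0.13 m and angle between each of pair_0, pair_1, pair_2, pair_3's own z axis and vertical below 0.2 rad and angle between the x axis of each of pair_0, pair_1, pair_2, pair_3 and the x axis of bar_mid, either way round below 0.35 rad and linear speed of each of pair_0, pair_1, pair_2, pair_3 below 0.03 m/s and z of pair_1 in the frame of bar_mid between -0.108 and -0.096 m and x of pair_1 in the frame of bar_mid between -0.025 and 0.025 m and y of pair_1 in the frame of bar_mid between -0.13 and 0.13 m and z of pair_2 in the frame of bar_mid between -0.108 and -0.096 m and x of pair_2 in the frame of bar_mid between -0.025 and 0.025 m and y of pair_2 in the frame of bar_mid between -0.13 and 0.13 m and z of pair_3 in the frame of bar_mid between -0.108 and -0.096 m and x of pair_3 in the frame of bar_mid between -0.025 and 0.025 m and y of pair_3 in the frame of bar_mid between -0.13 and 0.13 m), for 0.3 s.
At the end, for the whole second after the job is handed in: Every pair present straddles the bar on its saddle, at rest (height within 6 mm, tilt under 0.2 rad, square to the bar within 0.35 rad); pairs' centres at least 32 mm apart; the cover lies level and still on the holder's rim, down within 4 mm and centred within 8 mm (all of step 1 and horizontal distance between each of pair_1, pair_2, pair_3 and pair_0 above 0.032 m and horizontal distance between each of pair_2, pair_3 and pair_1 above 0.032 m and horizontal distance between pair_3 and pair_2 above 0.032 m and z of cover in the frame of holder between 0.062 and 0.07 m and x of cover in the frame of holder between -0.008 and 0.008 m and y of cover in the frame of holder between -0.008 and 0.008 m and angle between the z axis of cover and the z axis of holder, either way round below 0.06 rad and linear speed of cover below 0.02 m/s); the robot touches nothing.
It fails at once if a bystander (filled tin, tape roll or bottle) is moved more than 30 mm (distance of any of filled_tin, tape_roll, dropper_bottle from where it was at the start of the episode above 0.03 m).
Of pair_0, pair_1, pair_2, pair_3 only 3 to 4 are there at a start; the rules pass over those that are not, and their reading is None.
At some moment in a run one of cover, pair_0, pair_1, pair_2, pair_3 may be knocked a few centimetres aside while the robot is not near it.
It also fails if it takes over 210 s, if anything falls off the work surface, if the arm or the gripper's body presses on something with over 40 N, if the wrist force passes 120 N, or if a joint passes its speed limit or range.

## Working session

There is one attempt and no reset: what is moved stays moved. The work goes in short steps, Python scripts to look and compute and a tool call to move; the robot and the scene stay as the last step left them, time stands still between calls to the robot, and variables do not carry over. Pictures are saved under pics/ and viewed, about 12 in all and at most 16, crops included, and the job is handed in when it is done.

Besides the shell and the picture viewer there is one more tool, called after "Call:" as name([rows], argument=value, ...), one row to a line, values as JSON. carry_out: Moves the arm, as the interface text tells. Its arguments: {"type":"object","properties":{"commands":{"type":"array"},"grip":{"type":"number"},"newtons":{"type":"number"}},"required":["commands"]}

```bash
mkdir -p pics; python3 - <<'E'
from cell import sense,capture,calibration
import cv2,numpy as np
s=sense();print(s)
for n in("scene","top"):
    im=capture(n);cv2.imwrite(f"pics/{n}0.png",im[:,:,::-1]);c=calibration(n);print(n,c)
E
```

```text
{'t': 0.0, 'joints': array([-1.25230426e+00,  3.78105714e-01,  7.95909947e-02,  1.27442517e+00,
        2.23383947e-05,  1.46049958e+00]), 'qvel': array([ 0.0024461 , -0.00056077,  0.00043048, -0.00111388, -0.00057793,
        0.00010441]), 'tau': array([-1.65944111e-03, -4.63602412e+01,  2.69877166e+01,  2.10155285e-02,
       -3.23816439e-04, -4.72877737e-07]), 'ee_pos': array([ 0.23886513, -0.52228413,  0.23032305]), 'orientation': array([-0.14968635, -0.69084658, -0.15119552,  0.69098836]), 'force': array([ 0.0743135 , -0.52197123, -0.81135259]), 'torque': array([-0.02940826,  0.00163441, -0.00378276]), 'grip_width': 0.08558355135609855}
scene {'fx': 470.92039692806304, 'fy': 470.92039692806304, 'cx': 316.91537561114006, 'cy': 201.39704687985574, 'k1': -0.09248830940168376, 'R': array([[ 0.5552283 , -0.83167623, -0.00601529],
       [-0.33661102, -0.21809655, -0.91603871],
       [ 0.7605357 ,  0.51063543, -0.40104476]]), 't': array([-0.26859397,  0.29794476,  0.95871148])}
top {'fx': 394.0121519120418, 'fy': 394.0121519120418, 'cx': 324.51293291984206, 'cy': 205.8867255577129, 'k1': -0.09748987709910979, 'R': array([[ 0.01079913, -0.99993694, -0.00307991],
       [-0.99390635, -0.01039601, -0.10973643],
       [ 0.10969749,  0.0042462 , -0.99395595]]), 't': array([0.03739714, 0.57624103, 1.18972459])}
```

View pics/top0.png

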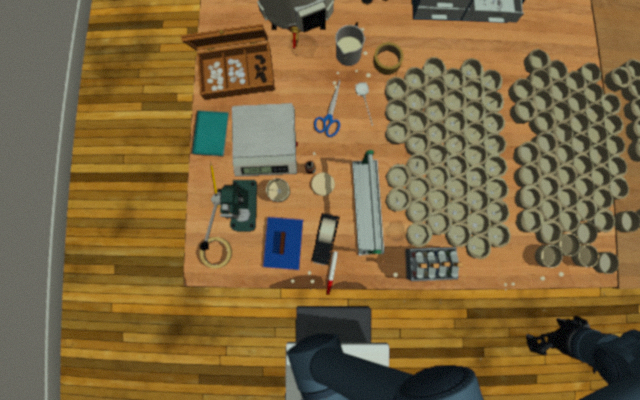

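View pics/scene0.png

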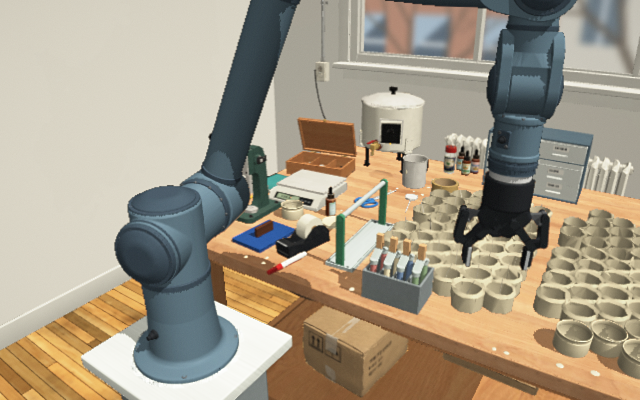

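The top view shows the holder at about (432,264), the rail with its posts at about (369,157) and (369,250), the cover at (283,243), the tin at (277,190), the bottle at (310,167) and the tape roll at (214,251). The scene view agrees, with four pairs in the holder.

```bash
python3 - <<'E'
import cv2
im=cv2.imread("pics/top0.png")
a=cv2.resize(im[225:290,395:475],None,fx=7,fy=7,interpolation=cv2.INTER_CUBIC)[:, :]
b=cv2.resize(im[140:275,335:400],None,fx=3.4,fy=3.4,interpolation=cv2.INTER_CUBIC)
h=max(a.shape[0],b.shape[0])
p=lambda x:cv2.copyMakeBorder(x,0,h-x.shape[0],0,0,cv2.BORDER_CONSTANT)
o=cv2.hconcat([p(a),p(b)]);print(o.shape);cv2.imwrite("pics/crop1.png",o)
E
cat > h.py <<'E'
import numpy as np,cv2
from scipy.spatial.transform import Rotation as Rot
from cell import sense,capture,calibration
def ray(c,uv):
    uv=np.atleast_2d(np.float64(uv)); K=np.array([[c['fx'],0,c['cx']],[0,c['fy'],c['cy']],[0,0,1]])
    n=cv2.undistortPoints(uv[:,None],K,np.array([c['k1'],0,0,0,0]))[:,0]
    d=np.c_[n,np.ones(len(n))]@c['R']; o=-c['R'].T@c['t']; return o,d
def plane(c,uv,z):
    o,d=ray(c,uv); return o+d*((z-o[2])/d[:,2])[:,None]
def proj(c,X):
    X=np.atleast_2d(np.float64(X));K=np.array([[c['fx'],0,c['cx']],[0,c['fy'],c['cy']],[0,0,1]])
    return cv2.projectPoints(X,cv2.Rodrigues(c['R'])[0],c['t'],K,np.array([c['k1'],0,0,0,0]))[0][:,0]
def tri(c1,u1,c2,u2):
    o1,d1=ray(c1,u1);o2,d2=ray(c2,u2);d1=d1[0];d2=d2[0]
    s=np.linalg.lstsq(np.c_[d1,-d2],o2-o1,rcond=None)[0];a=o1+s[0]*d1;b=o2+s[1]*d2
    return (a+b)/2,np.linalg.norm(a-b)
def yawof(R):  # yaw of the jaw axis (tool y)
    return np.arctan2(R[1,1],R[0,1])
def toolR(phi): # pointing down, jaw axis at yaw phi
    x=np.array([0,0,-1.]);y=np.array([np.cos(phi),np.sin(phi),0]);return np.c_[x,y,np.cross(x,y)]
def go(p,phi=None,vertical=True):
    """shift(cm) and turn in the tool frame for TCP target p, jaw yaw phi (mod pi, nearest)"""
    s=sense();R=Rot.from_quat(s['orientation'][[1,2,3,0]]).as_matrix()
    if phi is None: phi=yawof(R)
    d=(phi-yawof(R)+np.pi/2)%np.pi-np.pi/2
    T=toolR(yawof(R)+d)
    rv=Rot.from_matrix(R.T@T).as_rotvec()
    print('t %.2f at'%s['t'],s['ee_pos'].round(4),'yaw %.3f'%yawof(R),'w %.4f'%s['grip_width'],'F',s['force'].round(1),'j6 %.2f'%s['joints'][5])
    print('  go',(100*R.T@(np.array(p)-s['ee_pos'])).round(2),rv.round(3))
E
```

```text
(459, 781, 3)
```

View pics/crop1.png

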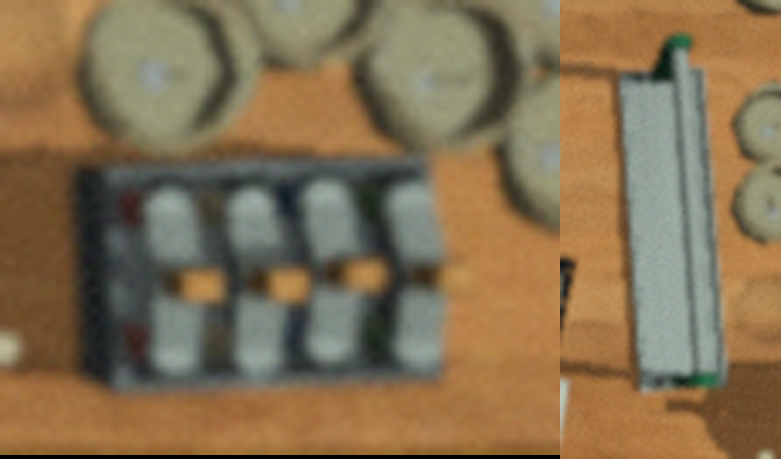

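Crop: the holder rim corners and four grip tops are clear. The bar runs between green post tops at crop (681,42) and (708,380). I'll cast these to positions.

```bash
python3 - <<'E'
from h import *
c=calibration("top")
A=lambda u:np.array(u)/7.+[395,225]
B=lambda u:(np.array(u)-[560,0])/3.4+[335,140]
r=plane(c,A([[105,170],[112,388],[430,160],[440,375]]),.076);print('rim',r.round(3).tolist(),'mean',r.mean(0))
g=plane(c,A([[203,286],[290,286],[365,273],[452,275]]),.154);print('grips',g.round(3).tolist())
p=plane(c,B([[681,42],[708,380]]),.151);print('posts',p.round(3).tolist(),'mid',p.mean(0),np.arctan2(*(p[0]-p[1])[[1,0]]))
im=cv2.imread("pics/top0.png");m=(im[:,:,0]>90)&(im[:,:,2]<50)&(im[:,:,1]<90)
m=m.astype('u1');m[:200]=0;m[:,:255]=0;m[:,310:]=0
q=plane(c,cv2.boxPoints(cv2.minAreaRect(cv2.findNonZero(cv2.morphologyEx(m,cv2.MORPH_OPEN,np.ones((3,3)))))),.012);print('cover',q.round(3).tolist(),q.mean(0))
h=q.mean(0)
go([0.39,-.17,.32],0.)
E
```

```text
rim [[0.444, -0.212, 0.076], [0.353, -0.214, 0.076], [0.449, -0.352, 0.076], [0.358, -0.355, 0.076]] mean [ 0.40090064 -0.28307799  0.076     ]
grips [[0.398, -0.234, 0.154], [0.399, -0.269, 0.154], [0.404, -0.299, 0.154], [0.403, -0.334, 0.154]]
posts [[0.717, -0.086, 0.151], [0.436, -0.108, 0.151]] mid [ 0.57689511 -0.09716876  0.151     ] 0.07602170062560434
cover [[0.389, 0.232, 0.012], [0.539, 0.223, 0.012], [0.531, 0.115, 0.012], [0.382, 0.125, 0.012]] [0.46026836 0.17363306 0.012     ]
t 0.10 at [ 0.2389 -0.5224  0.2304] yaw -1.142 w 0.0855 F [-0.4  1.1 -0.2] j6 1.46
  go [ -8.9  -25.78 -28.39] [-1.142e+00 -1.000e-03  1.000e-03]
```

```bash
python3 - <<'E'
from h import *
go([0.40,-.28,.36],0.03)
E
```

```text
t 0.10 at [ 0.2389 -0.5224  0.2304] yaw -1.142 w 0.0855 F [-0.4  1.1 -0.2] j6 1.46
  go [-12.92 -15.37 -24.73] [-1.172e+00 -1.000e-03  1.000e-03]
```

Call:
carry_out([
  [-12.9,-15.4,-24.7,-1.17,0,0],
  [-12.9,-15.4,-24.7,-1.17,0,0],
  [-12.9,-15.4,-24.7,-1.17,0,0],
  [-12.9,-15.4,-24.7,-1.17,0,0],
  [-12.9,-15.4,-24.7,-1.17,0,0],
  [-12.9,-15.4,-24.7,-1.17,0,0],
  [-12.9,-15.4,-24.7,-1.17,0,0],
  [-12.9,-15.4,-24.7,-1.17,0,0],
  [-12.9,-15.4,-24.7,-1.17,0,0],
  [-12.9,-15.4,-24.7,-1.17,0,0],
  [-12.9,-15.4,-24.7,-1.17,0,0],
  [-12.9,-15.4,-24.7,-1.17,0,0],
  [-12.9,-15.4,-24.7,-1.17,0,0],
], grip=0)

```text
t: 1.18
ee_pos: [0.3993, -0.2799, 0.3594]
orientation: [0.506, 0.494, 0.507, -0.493]
force: [0.1, -1.0, 0.3]
grip_width: 0.0855
```

```bash
python3 - <<'E'
from h import *
import pickle
s=sense();c=calibration("wrist");im=capture("wrist");pickle.dump(c,open("w1.pkl","wb"))
cv2.imwrite("pics/w1.png",im[:,:,::-1]);print(s['ee_pos'],-c['R'].T@c['t'],c['R'][2],c['fx'])
E
```

```text
[ 0.39927869 -0.27988888  0.35935224] [ 0.39802191 -0.21206154  0.50178568] [ 0.0057409  -0.27068915 -0.96264969] 291.1807075286523
```

View pics/w1.png

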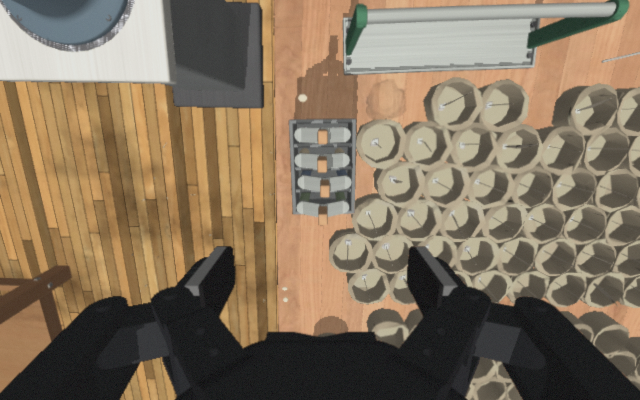

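The wrist view shows the holder rim corners at about (291,121), (355,121), (293,214) and (355,214). Grips are at (322,133), (322,159), (324,184) and (323,215), and post tops at (361,14) and (619,8). I'll compare with the top-camera estimate and enlarge for accuracy.

```bash
python3 - <<'E'
from h import *
import pickle
c=pickle.load(open("w1.pkl","rb"))
print(plane(c,[[291,121],[355,121],[293,214],[355,214]],.076).round(4).tolist(), plane(c,[[291,121],[355,121],[293,214],[355,214]],.076).mean(0))
print(plane(c,[[322,133],[322,159],[324,184],[323,215]],.154).round(4).tolist())
print(plane(c,[[361,14],[619,8]],.151).round(4).tolist())
im=cv2.imread("pics/w1.png")
a=cv2.resize(im[110:230,280:370],None,fx=5,fy=5,interpolation=cv2.INTER_CUBIC)
b=cv2.resize(im[0:60,340:380],None,fx=4,fy=4,interpolation=cv2.INTER_CUBIC)
d=cv2.resize(im[0:60,590:640],None,fx=4,fy=4,interpolation=cv2.INTER_CUBIC)
o=np.zeros((600,660,3),'u1');o[:,:450]=a;o[:240,450:610]=b;o[300:540,450:650]=d
cv2.imwrite("pics/crop2.png",o)
E
```

```text
[[0.3556, -0.2173, 0.076], [0.4461, -0.2149, 0.076], [0.3587, -0.3558, 0.076], [0.4542, -0.3532, 0.076]] [ 0.40368167 -0.28530207  0.076     ]
[[0.3996, -0.229, 0.154], [0.4005, -0.2593, 0.154], [0.4038, -0.2898, 0.154], [0.4037, -0.3298, 0.154]]
[[0.4377, -0.1033, 0.151], [0.718, -0.0857, 0.151]]
```

View pics/crop2.png

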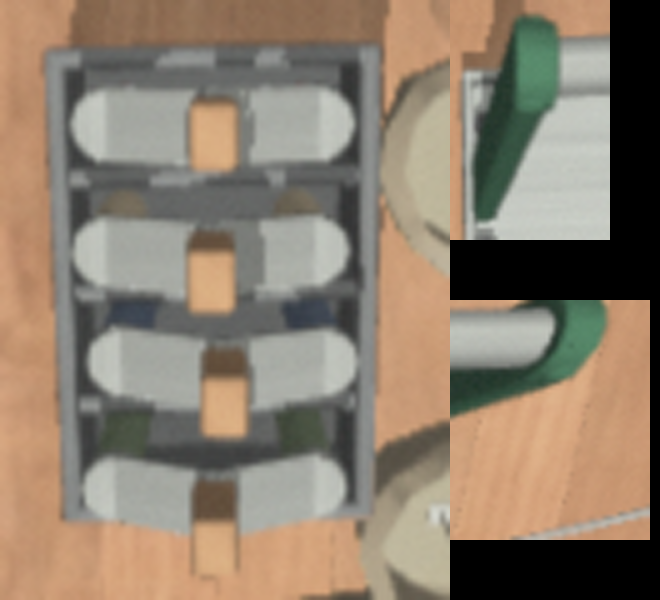

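```bash
python3 - <<'E'
from h import *
import pickle
c=pickle.load(open("w1.pkl","rb"))
A=lambda u:np.array(u)/5.+[280,110]
r=plane(c,A([[48,48],[379,47],[65,520],[373,518]]),.076);print(r.round(4).tolist(),r.mean(0))
print('yaw long',np.arctan2(*(r[0]-r[2]+r[1]-r[3])[[1,0]])-np.pi/2,'short',np.arctan2(*(r[1]-r[0]+r[3]-r[2])[[1,0]]))
print('grips',plane(c,A([[214,137],[211,281],[225,407],[215,547]]),.154).round(4).tolist())
b=plane(c,[[368,16.6],[610,9.6]],.145);print('bar',b.round(4).tolist(),np.arctan2(*(b[1]-b[0])[[1,0]]))
p=plane(c,[[361.5,16],[621,9]],.151);print('post mid',p.mean(0))
t=calibration("top");print('top px of bar ends',proj(t,b))
# predicted grips from holder
E
```

```text
[[0.3537, -0.2155, 0.076], [0.4471, -0.2127, 0.076], [0.3587, -0.3558, 0.076], [0.4536, -0.3525, 0.076]] [ 0.40327382 -0.28412397  0.076     ]
yaw long 0.041212995327820856 short 0.032411269587210426
grips [[0.4007, -0.234, 0.154], [0.4009, -0.268, 0.154], [0.4053, -0.2991, 0.154], [0.4039, -0.3356, 0.154]]
bar [[0.4462, -0.1037, 0.145], [0.7136, -0.0856, 0.145]] 0.06757338084414867
post mid [ 0.57947449 -0.09584981  0.151     ]
top px of bar ends [[376.76002556 248.23250793]
 [370.06788995 154.1319576 ]]
```

```bash
cat >> h.py <<'E'
G=[(.3995,-.234),(.400,-.2685),(.405,-.299),(.4035,-.335)]
u=np.array([np.cos(.07),np.sin(.07)])
S=[np.array([.578,-.0955])+u*s for s in(-.085,-.03,.025,.08)]
E
python3 - <<'E'
from h import *
go([*G[3],.25],.037);go([*G[3],.124],.037);print(S)
E
```

```text
t 1.23 at [ 0.3993 -0.28    0.3594] yaw 0.026 w 0.0854 F [0.1 0.  0. ] j6 0.80
  go [10.92  0.29  5.53] [-0.011 -0.002  0.001]
t 1.23 at [ 0.3993 -0.28    0.3594] yaw 0.026 w 0.0854 F [0.1 0.  0. ] j6 0.80
  go [23.52  0.31  5.56] [-0.011 -0.002  0.001]
[array([ 0.49320816, -0.10144514]), array([ 0.54807347, -0.09759829]), array([ 0.60293878, -0.09375143]), array([ 0.65780408, -0.08990457])]
```

Call:
carry_out([
  [10.9,0.3,5.5,-0.01,0,0],
  [10.9,0.3,5.5,-0.01,0,0],
  [10.9,0.3,5.5,-0.01,0,0],
  [10.9,0.3,5.5,-0.01,0,0],
  [14,0.3,5.5,-0.01,0,0],
  [17,0.3,5.55,-0.01,0,0],
  [20,0.3,5.55,-0.01,0,0],
  [22,0.3,5.55,-0.01,0,0],
  [23.5,0.3,5.55,-0.01,0,0],
  [23.5,0.3,5.55,-0.01,0,0],
  [23.5,0.3,5.55,-0.01,0,0],
])

```text
t: 2.15
ee_pos: [0.4031, -0.3345, 0.1246]
orientation: [0.508, 0.491, 0.51, -0.491]
force: [0.4, 0.0, 0.3]
grip_width: 0.0857
```

Call:
carry_out([
  [0,0,0,0,0,0],
  [0,0,0,0,0,0],
  [0,0,0,0,0,0],
  [0,0,0,0,0,0],
  [0,0,0,0,0,0],
  [0,0,0,0,0,0],
  [0,0,0,0,0,0],
  [0,0,0,0,0,0],
], grip=1, newtons=40)

```text
t: 2.82
ee_pos: [0.4032, -0.3347, 0.125]
orientation: [0.508, 0.491, 0.51, -0.491]
force: [-0.8, -0.2, 3.9]
grip_width: 0.0113
```

Call:
carry_out([
  [-1.5,0,0,0,0,0],
  [-4,0,0,0,0,0],
  [-7,0,0,0,0,0],
  [-10,0,0,0,0,0],
  [-13,0,0,0,0,0],
  [-16,0,0,0,0,0],
  [-19,0,0,0,0,0],
  [-22,0,0,0,0,0],
  [-22,0,0,0,0,0],
  [-22,0,0,0,0,0],
])

```text
t: 3.65
ee_pos: [0.4044, -0.3362, 0.3465]
orientation: [0.509, 0.491, 0.509, -0.491]
force: [0.5, -0.6, -1.2]
grip_width: 0.0114
```

```bash
python3 - <<'E'
from h import *
go([*S[3],.345],1.641-np.pi);
s=sense();R=Rot.from_quat(s['orientation'][[1,2,3,0]]).as_matrix()
print(Rot.from_matrix(R.T@toolR(1.641)).as_rotvec(),Rot.from_matrix(toolR(.037).T@toolR(1.641)).as_rotvec())
im=capture("scene");cv2.imwrite("pics/s2.png",im[100:320,280:600,::-1])
E
```

```text
t 3.65 at [ 0.4044 -0.3362  0.3465] yaw 0.036 w 0.0114 F [ 0.5 -0.6 -1.2] j6 0.72
  go [  0.17  26.21 -23.71] [ 1.536e+00 -1.000e-03 -1.000e-03]
[-1.60527451e+00  7.44465329e-04 -8.72687980e-04] [-1.604 -0.    -0.   ]
```

View pics/s2.png

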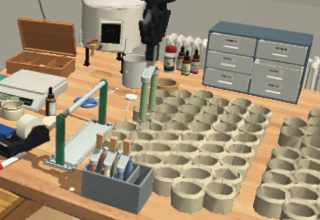

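The green pair hangs straight from the jaws and the other three are still in the holder. Now I carry it to the far slot.

Call:
carry_out([
  [0.2,2.5,-2.5,-0.12,0,0],
  [0.2,5,-4.5,-0.24,0,0],
  [0.2,7,-6.5,-0.36,0,0],
  [0.2,9,-8.5,-0.48,0,0],
  [0.2,11,-10,-0.6,0,0],
  [0.2,13,-12,-0.72,0,0],
  [0.2,15,-14,-0.84,0,0],
  [0.2,17,-15.5,-0.96,0,0],
  [0.2,19,-17,-1.08,0,0],
  [0.2,21,-19,-1.2,0,0],
  [0.2,23,-21,-1.32,0,0],
  [0.2,25,-22.5,-1.44,0,0],
  [0.2,25.8,-23.3,-1.54,0,0],
  [0.2,26.2,-23.7,-1.605,0,0],
  [0.2,26.2,-23.7,-1.605,0,0],
  [0.2,26.2,-23.7,-1.605,0,0],
  [0.2,26.2,-23.7,-1.605,0,0],
])

```text
t: 5.12
ee_pos: [0.6565, -0.0897, 0.3418]
orientation: [0.705, -0.023, 0.708, 0.025]
force: [-0.1, -0.8, -0.5]
grip_width: 0.0112
```

```bash
python3 - <<'E'
from h import *
go([*S[3],.164],1.641);go([*S[3],.159],1.641)
s=sense();cw=calibration("wrist");im=capture("wrist");t=capture("top");sc=capture("scene")
print(proj(cw,[[*S[3],.145],[*S[0],.145]]))
o=np.zeros((600,640,3),'u1');o[:400]=im
a=cv2.resize(t[140:270,330:410],None,fx=1.5,fy=1.5);o[400:595,:120]=a
b=sc[150:290,300:460];b=cv2.resize(b,None,fx=1.42,fy=1.42);o[400:400+b.shape[0],150:150+b.shape[1]]=b[:200]
cv2.imwrite("pics/w3.png",o[:,:,::-1])
E
```

```text
t 5.12 at [ 0.6565 -0.0897  0.3418] yaw 1.639 w 0.0112 F [-0.1 -0.8 -0.5] j6 -0.30
  go [17.78 -0.08  0.19] [-0.002 -0.003 -0.003]
t 5.12 at [ 0.6565 -0.0897  0.3418] yaw 1.639 w 0.0112 F [-0.1 -0.8 -0.5] j6 -0.30
  go [18.28 -0.08  0.19] [-0.002 -0.003 -0.003]
[[320.63193037 179.25569414]
 [320.46134455  23.98656404]]
```

View pics/w3.png

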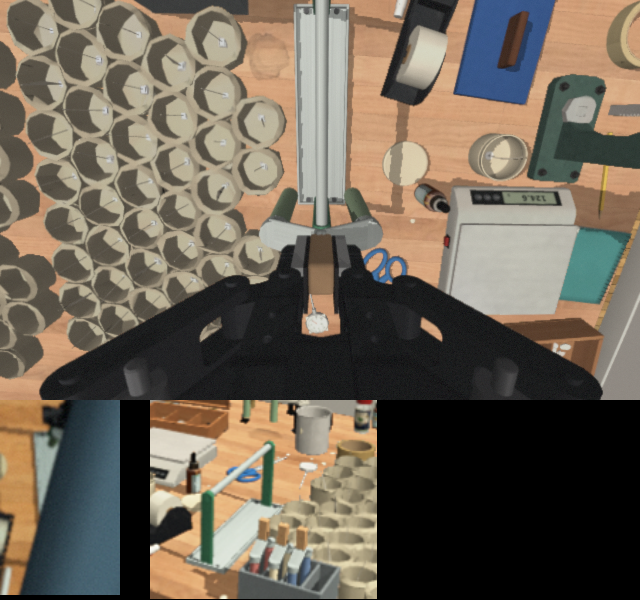

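The bar is centred at column 321, as predicted (320.6), and the pair straddles it. Lowering now: the hung TCP height is 0.161 to 0.162.

Call:
carry_out([
  [2,0,0,0,0,0],
  [5,-0.05,0.1,0,0,0],
  [8,-0.1,0.2,0,0,0],
  [11,-0.1,0.2,0,0,0],
  [13.5,-0.1,0.2,0,0,0],
  [15.5,-0.1,0.2,0,0,0],
  [17,-0.1,0.2,0,0,0],
  [17.6,-0.1,0.2,0,0,0],
  [17.9,-0.1,0.2,0,0,0],
  [18,-0.1,0.2,0,0,0],
  [18,-0.1,0.2,0,0,0],
  [18,-0.1,0.2,0,0,0],
])

```text
t: 6.27
ee_pos: [0.6593, -0.0907, 0.1644]
orientation: [0.707, -0.023, 0.706, 0.025]
force: [0.6, -0.4, -0.4]
grip_width: 0.0113
```

Call:
carry_out([
  [0,0,0,0,0,0],
  [0,0,0,0,0,0],
  [0,0,0,0,0,0],
  [0,0,0,0,0,0],
  [0,0,0,0,0,0],
  [0,0,0,0,0,0],
  [-1.5,0,0,0,0,0],
  [-4,0,0,0,0,0],
  [-7,0,0,0,0,0],
  [-11,0,0,0,0,0],
  [-15,0,0,0,0,0],
  [-18,0,0,0,0,0],
  [-18,0,0,0,0,0],
], grip=0)

```text
t: 7.35
ee_pos: [0.6611, -0.0916, 0.3527]
orientation: [0.712, -0.025, 0.702, 0.023]
force: [-0.0, 0.2, 0.4]
grip_width: 0.0854
```

```bash
python3 - <<'E'
from h import *
s=sense();cw=calibration("wrist");im=capture("wrist");sc=capture("scene")
o=np.zeros((600,640,3),'u1');o[:200]=im[150:350]
b=cv2.resize(sc[150:290,300:460],(457,400));o[200:,:457]=b
cv2.imwrite("pics/w4.png",o[:,:,::-1])
go([*G[2],.345],.037)
R=Rot.from_quat(s['orientation'][[1,2,3,0]]).as_matrix();print(Rot.from_matrix(R.T@toolR(.037)).as_rotvec())
E
```

```text
t 7.45 at [ 0.6604 -0.0914  0.3462] yaw 1.639 w 0.0851 F [-0.1  0.2  0.5] j6 -0.30
  go [ -0.03 -18.98 -26.9 ] [-1.54   0.005  0.004]
[ 1.60180618  0.01238855 -0.00916923]
```

View pics/w4.png

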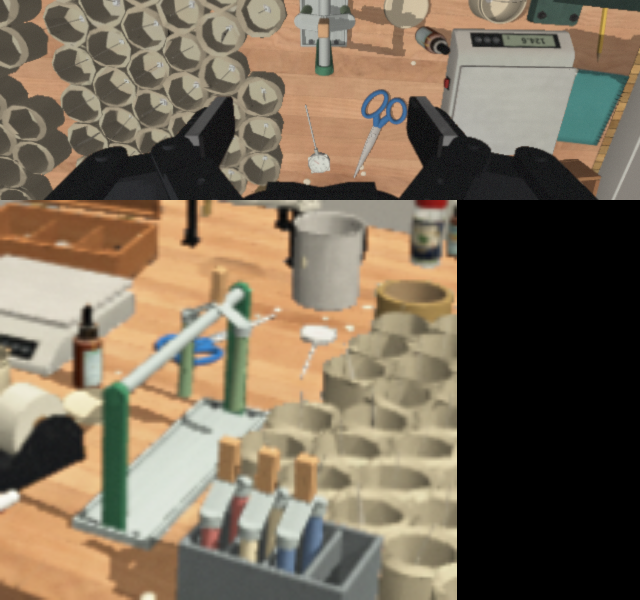

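Green hangs straddling the bar near the far post. Next is the blue pair.

Call:
carry_out([
  [0,-3,-4,0.12,0,0],
  [0,-6,-8,0.24,0,0],
  [0,-9,-12,0.37,0,0],
  [0,-11,-16,0.49,0,0],
  [0,-13,-19,0.61,0,0],
  [0,-15,-22,0.73,0,0],
  [0,-17,-25,0.85,0,0],
  [0,-19,-26.9,0.98,0,0],
  [0,-19,-26.9,1.1,0,0],
  [0,-19,-26.9,1.22,0,0],
  [0,-19,-26.9,1.35,0,0],
  [0,-19,-26.9,1.47,0,0],
  [0,-19,-26.9,1.6,0.01,-0.01],
  [0,-19,-26.9,1.6,0.01,-0.01],
  [0,-19,-26.9,1.6,0.01,-0.01],
  [0,-19,-26.9,1.6,0.01,-0.01],
])

```text
t: 8.78
ee_pos: [0.4046, -0.2987, 0.3435]
orientation: [0.508, 0.488, 0.513, -0.491]
force: [0.7, 0.9, 0.5]
grip_width: 0.0855
```

```bash
python3 - <<'E'
from h import *
import pickle
go([*G[2],.124],.037)
c=calibration("wrist");im=capture("wrist");pickle.dump(c,open("w5.pkl","wb"));cv2.imwrite("pics/w5.png",im[:,:,::-1])
b=(im[:,:,0].astype(int)-im[:,:,2]>70)&(im[:,:,0]>170)
print('predicted grip top px',proj(c,[[*g,.154] for g in G[:3]]).round(1).tolist())
hsv=cv2.cvtColor(im,cv2.COLOR_RGB2HSV)
for g in G[:3]:
    x,y=proj(c,[[*g,.154]])[0].round().astype(int);w=b[y-9:y+10,x-9:x+10];q=np.argwhere(w)
    if len(q): print(len(q),q.mean(0)[::-1]+[x-9,y-9],plane(c,q.mean(0)[::-1]+[x-9,y-9],.154).round(4), im[y,x])
    else: print(im[y,x])
E
```

```text
t 8.78 at [ 0.4046 -0.2987  0.3435] yaw 0.042 w 0.0855 F [0.7 0.9 0.5] j6 0.77
  go [21.95  0.23  0.07] [ 0.005 -0.002  0.008]
predicted grip top px [[319.6, 120.6], [318.8, 152.0], [322.0, 178.6]]
116 [320.03448276 120.05172414] [[ 0.3999 -0.2334  0.154 ]] [218 175 131]
106 [319.0754717 151.5      ] [[ 0.4003 -0.2679  0.154 ]] [218 175 131]
106 [321.9245283 178.5      ] [[ 0.4049 -0.2988  0.154 ]] [219 176 132]
```

The colour-mask check agrees with the predicted grips to within 1 mm. Descending and gripping.

Call:
carry_out([
  [4,0.1,0,0,0,0.01],
  [8,0.2,0.05,0,0,0.01],
  [12,0.2,0.05,0,0,0.01],
  [15,0.2,0.05,0,0,0.01],
  [18,0.2,0.05,0,0,0.01],
  [20.5,0.2,0.05,0,0,0.01],
  [21.9,0.2,0.05,0,0,0.01],
  [21.9,0.2,0.05,0,0,0.01],
  [21.9,0.2,0.05,0,0,0.01],
])

```text
t: 9.58
ee_pos: [0.4043, -0.2984, 0.1243]
orientation: [0.51, 0.49, 0.511, -0.489]
force: [0.4, 0.9, -0.1]
grip_width: 0.0853
```

Call:
carry_out([
  [0,0,0,0,0,0],
  [0,0,0,0,0,0],
  [0,0,0,0,0,0],
  [0,0,0,0,0,0],
  [0,0,0,0,0,0],
  [0,0,0,0,0,0],
  [0,0,0,0,0,0],
  [0,0,0,0,0,0],
  [-1.5,0,0,0,0,0],
  [-4,0,0,0,0,0],
  [-7,0,0,0,0,0],
  [-10,0,0,0,0,0],
  [-13,0,0,0,0,0],
  [-16,0,0,0,0,0],
  [-19,0,0,0,0,0],
  [-22,0,0,0,0,0],
  [-22,0,0,0,0,0],
  [-22,0,0,0,0,0],
], grip=1)

```text
t: 11.08
ee_pos: [0.405, -0.2998, 0.3457]
orientation: [0.511, 0.49, 0.51, -0.489]
force: [-0.3, -0.9, -1.5]
grip_width: 0.0111
```

```bash
python3 - <<'E'
from h import *
s=sense();go([*S[2],.345],None)
R=Rot.from_quat(s['orientation'][[1,2,3,0]]).as_matrix();print(Rot.from_matrix(R.T@toolR(1.641)).as_rotvec())
E
```

```text
t 11.08 at [ 0.405  -0.2998  0.3457] yaw 0.042 w 0.0111 F [-0.3 -0.9 -1.5] j6 0.76
  go [  0.14  20.64 -19.76] [ 0.    -0.    -0.003]
[-1.59897168  0.00231482 -0.00265019]
```

Call:
carry_out([
  [0,2.5,-2.3,-0.12,0,0],
  [0,4.5,-4.3,-0.24,0,0],
  [0,6.5,-6,-0.36,0,0],
  [0,8.5,-8,-0.48,0,0],
  [0,10,-9.5,-0.6,0,0],
  [0,12,-11.5,-0.72,0,0],
  [0,14,-13.5,-0.84,0,0],
  [0,15.5,-15,-0.96,0,0],
  [0,17,-16.5,-1.08,0,0],
  [0,18.5,-18,-1.2,0,0],
  [0,19.5,-19,-1.32,0,0],
  [0.1,20.3,-19.5,-1.44,0,0],
  [0.1,20.6,-19.8,-1.54,0,0],
  [0.1,20.6,-19.8,-1.6,0,0],
  [0.1,20.6,-19.8,-1.6,0,0],
  [0.1,20.6,-19.8,-1.6,0,0],
  [0.1,20.6,-19.8,-1.6,0,0],
])

```text
t: 12.5
ee_pos: [0.602, -0.0933, 0.3443]
orientation: [0.707, -0.024, 0.706, 0.025]
force: [0.6, 0.4, -1.0]
grip_width: 0.0113
```

```bash
python3 - <<'E'
from h import *
go([*S[2],.163],1.641)
E
```

```text
t 12.50 at [ 0.602  -0.0933  0.3443] yaw 1.640 w 0.0113 F [ 0.6  0.4 -1. ] j6 -0.33
  go [18.13 -0.06  0.07] [-0.001  0.001 -0.001]
```

Call:
carry_out([
  [2,0,0,0,0,0],
  [5,0,0.1,0,0,0],
  [8,-0.05,0.1,0,0,0],
  [11,-0.05,0.1,0,0,0],
  [13.5,-0.05,0.1,0,0,0],
  [15.5,-0.05,0.1,0,0,0],
  [17,-0.05,0.1,0,0,0],
  [17.8,-0.05,0.1,0,0,0],
  [18.2,-0.05,0.1,0,0,0],
  [18.2,-0.05,0.1,0,0,0],
  [18.2,-0.05,0.1,0,0,0],
])

```text
t: 13.42
ee_pos: [0.6033, -0.0936, 0.163]
orientation: [0.707, -0.024, 0.706, 0.025]
force: [-0.8, 0.8, 0.8]
grip_width: 0.0113
```

Call:
carry_out([
  [0,0,0,0,0,0],
  [0,0,0,0,0,0],
  [0,0,0,0,0,0],
  [0,0,0,0,0,0],
  [0,0,0,0,0,0],
  [0,0,0,0,0,0],
  [-1.5,0,0,0,0,0],
  [-4,0,0,0,0,0],
  [-7,0,0,0,0,0],
  [-11,0,0,0,0,0],
  [-15,0,0,0,0,0],
  [-18,0,0,0,0,0],
  [-18,0,0,0,0,0],
], grip=0)

```text
t: 14.5
ee_pos: [0.6051, -0.0943, 0.3507]
orientation: [0.711, -0.025, 0.702, 0.024]
force: [-0.1, -0.0, 0.6]
grip_width: 0.0856
```

```bash
python3 - <<'E'
from h import *
s=sense()
go([*G[1],.345],.037)
R=Rot.from_quat(s['orientation'][[1,2,3,0]]).as_matrix();print(Rot.from_matrix(R.T@toolR(.037)).as_rotvec())
E
```

```text
t 14.50 at [ 0.6051 -0.0943  0.3507] yaw 1.640 w 0.0856 F [-0.1 -0.   0.6] j6 -0.33
  go [  0.33 -15.96 -21.67] [-1.539  0.008  0.013]
[ 1.60280042  0.01285882 -0.00847922]
```

Call:
carry_out([
  [0.3,-3,-4,0.12,0,0],
  [0.3,-6,-8,0.24,0,0],
  [0.3,-9,-12,0.37,0,0],
  [0.3,-11,-15,0.49,0,0],
  [0.3,-13,-18,0.61,0,0],
  [0.3,-15,-20,0.73,0,0],
  [0.3,-16,-21.7,0.85,0,0],
  [0.3,-16,-21.7,0.98,0,0],
  [0.3,-16,-21.7,1.1,0,0],
  [0.3,-16,-21.7,1.22,0,0],
  [0.3,-16,-21.7,1.35,0,0],
  [0.3,-16,-21.7,1.47,0,0],
  [0.3,-16,-21.7,1.6,0.01,-0.01],
  [0.3,-16,-21.7,1.6,0.01,-0.01],
  [0.3,-16,-21.7,1.6,0.01,-0.01],
  [0.3,-16,-21.7,1.6,0.01,-0.01],
])

```text
t: 15.83
ee_pos: [0.3997, -0.2689, 0.3451]
orientation: [0.511, 0.489, 0.51, -0.49]
force: [0.4, -0.3, 0.4]
grip_width: 0.0855
```

```bash
cat >> h.py <<'E'
def grips(gs,z=.154):
    c=calibration("wrist");im=capture("wrist");b=(im[:,:,0].astype(int)-im[:,:,2]>70)&(im[:,:,0]>170)
    for g in gs:
        x,y=proj(c,[[*g,z]])[0].round().astype(int);q=np.argwhere(b[y-9:y+10,x-9:x+10])
        print(len(q),plane(c,q.mean(0)[::-1]+[x-9,y-9],z).round(4),im[y,x]) if len(q) else print('none',im[y,x])
    return im
E
python3 - <<'E'
from h import *
go([*G[1],.124],.037)
im=grips(G[:2]);sc=capture("scene");o=np.zeros((600,640,3),'u1');o[:200]=im[:200]
o[200:,:457]=cv2.resize(sc[150:290,300:460],(457,400));cv2.imwrite("pics/w6.png",o[:,:,::-1])
E
```

```text
t 15.83 at [ 0.3997 -0.2689  0.3451] yaw 0.042 w 0.0855 F [ 0.4 -0.3  0.4] j6 0.81
  go [ 2.211e+01  1.000e-02 -1.000e-01] [ 0.005  0.003 -0.001]
108 [[ 0.4002 -0.2333  0.154 ]] [218 175 131]
106 [[ 0.4005 -0.2677  0.154 ]] [219 175 131]
```

View pics/w6.png

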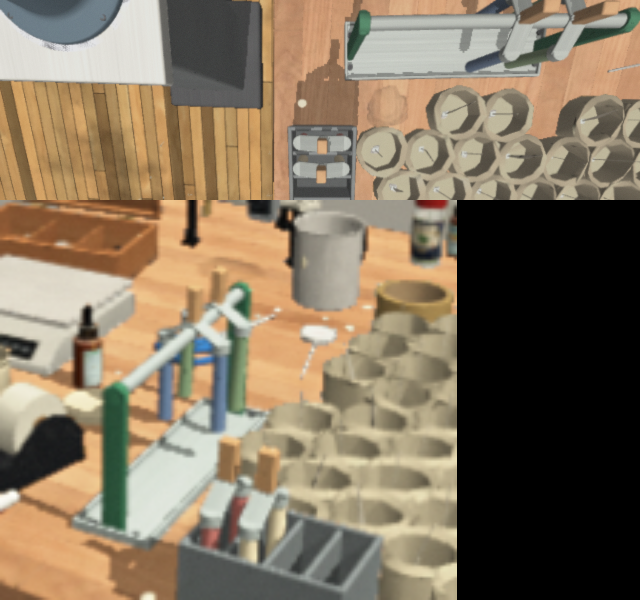

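Both pairs hang well, blue and green, with a clear gap. Next is the cream pair.

Call:
carry_out([
  [4,0,-0.1,0,0,0],
  [8,0,-0.1,0,0,0],
  [12,0,-0.1,0,0,0],
  [15,0,-0.1,0,0,0],
  [18,0,-0.1,0,0,0],
  [20.5,0,-0.1,0,0,0],
  [22.1,0,-0.1,0,0,0],
  [22.1,0,-0.1,0,0,0],
  [22.1,0,-0.1,0,0,0],
])

```text
t: 16.68
ee_pos: [0.3992, -0.268, 0.1238]
orientation: [0.511, 0.489, 0.51, -0.49]
force: [0.4, 0.1, -0.4]
grip_width: 0.0852
```

Call:
carry_out([
  [0,0,0,0,0,0],
  [0,0,0,0,0,0],
  [0,0,0,0,0,0],
  [0,0,0,0,0,0],
  [0,0,0,0,0,0],
  [0,0,0,0,0,0],
  [0,0,0,0,0,0],
  [0,0,0,0,0,0],
  [-1.5,0,0,0,0,0],
  [-4,0,0,0,0,0],
  [-7,0,0,0,0,0],
  [-10,0,0,0,0,0],
  [-13,0,0,0,0,0],
  [-16,0,0,0,0,0],
  [-19,0,0,0,0,0],
  [-22,0,0,0,0,0],
  [-22,0,0,0,0,0],
  [-22,0,0,0,0,0],
], grip=1)

```text
t: 18.18
ee_pos: [0.4001, -0.2684, 0.3452]
orientation: [0.512, 0.489, 0.509, -0.49]
force: [0.1, 0.6, -1.2]
grip_width: 0.0112
```

```bash
python3 - <<'E'
from h import *
s=sense();go([*S[1],.345],None)
R=Rot.from_quat(s['orientation'][[1,2,3,0]]).as_matrix();print(Rot.from_matrix(R.T@toolR(1.641)).as_rotvec())
E
```

```text
t 18.18 at [ 0.4001 -0.2684  0.3452] yaw 0.042 w 0.0112 F [ 0.1  0.6 -1.2] j6 0.81
  go [-1.000e-02  1.550e+01 -1.644e+01] [-0.     0.004 -0.002]
[-1.59885392e+00  4.61143820e-03  1.41342408e-03]
```

Call:
carry_out([
  [0,1.5,-1.5,-0.12,0,0],
  [0,3,-3,-0.24,0,0],
  [0,4.5,-4.5,-0.36,0,0],
  [0,6,-6,-0.48,0,0],
  [0,7.5,-7.5,-0.6,0,0],
  [0,9,-9,-0.72,0,0],
  [0,10.5,-11,-0.84,0,0],
  [0,12,-12.5,-0.96,0,0],
  [0,13,-14,-1.08,0,0],
  [0,14,-15,-1.2,0,0],
  [0,15,-16,-1.32,0,0],
  [0,15.5,-16.4,-1.44,0,0],
  [0,15.5,-16.4,-1.54,0,0],
  [0,15.5,-16.4,-1.6,0,0],
  [0,15.5,-16.4,-1.6,0,0],
  [0,15.5,-16.4,-1.6,0,0],
  [0,15.5,-16.4,-1.6,0,0],
])

```text
t: 19.6
ee_pos: [0.5476, -0.0979, 0.3438]
orientation: [0.707, -0.026, 0.707, 0.024]
force: [-0.4, -0.4, -1.2]
grip_width: 0.0113
```

```bash
python3 - <<'E'
from h import *
go([*S[1],.1625],1.641)
E
```

```text
t 19.60 at [ 0.5476 -0.0979  0.3438] yaw 1.641 w 0.0113 F [-0.4 -0.4 -1.2] j6 -0.36
  go [18.13  0.09  0.05] [-0.     0.     0.003]
```

Call:
carry_out([
  [2,0,0,0,0,0],
  [5,0.1,0.05,0,0,0],
  [8,0.1,0.05,0,0,0],
  [11,0.1,0.05,0,0,0],
  [13.5,0.1,0.05,0,0,0],
  [15.5,0.1,0.05,0,0,0],
  [17,0.1,0.05,0,0,0],
  [17.8,0.1,0.05,0,0,0],
  [18.1,0.1,0.05,0,0,0],
  [18.1,0.1,0.05,0,0,0],
  [18.1,0.1,0.05,0,0,0],
])

```text
t: 20.52
ee_pos: [0.5486, -0.0977, 0.1635]
orientation: [0.707, -0.026, 0.706, 0.023]
force: [0.8, 0.3, -0.9]
grip_width: 0.0114
```

Call:
carry_out([
  [0,0,0,0,0,0],
  [0,0,0,0,0,0],
  [0,0,0,0,0,0],
  [0,0,0,0,0,0],
  [0,0,0,0,0,0],
  [0,0,0,0,0,0],
  [-1.5,0,0,0,0,0],
  [-4,0,0,0,0,0],
  [-7,0,0,0,0,0],
  [-11,0,0,0,0,0],
  [-15,0,0,0,0,0],
  [-18,0,0,0,0,0],
  [-18,0,0,0,0,0],
], grip=0)

```text
t: 21.6
ee_pos: [0.5505, -0.0977, 0.3508]
orientation: [0.711, -0.027, 0.702, 0.022]
force: [0.3, -0.0, 0.5]
grip_width: 0.0853
```

```bash
python3 - <<'E'
from h import *
s=sense()
go([*G[0],.345],.037)
R=Rot.from_quat(s['orientation'][[1,2,3,0]]).as_matrix();print(Rot.from_matrix(R.T@toolR(.037)).as_rotvec())
E
```

```text
t 21.60 at [ 0.5505 -0.0977  0.3508] yaw 1.640 w 0.0853 F [ 0.3 -0.   0.5] j6 -0.36
  go [  0.48 -12.54 -16.02] [-1.538  0.004  0.016]
[ 1.60311243  0.01573314 -0.00365934]
```

Call:
carry_out([
  [0.5,-3,-4,0.12,0,0],
  [0.5,-6,-7,0.24,0,0],
  [0.5,-8,-10,0.37,0,0],
  [0.5,-10,-13,0.49,0,0],
  [0.5,-12,-15,0.61,0,0],
  [0.5,-12.5,-16,0.73,0,0],
  [0.5,-12.5,-16,0.85,0,0],
  [0.5,-12.5,-16,0.98,0,0],
  [0.5,-12.5,-16,1.1,0,0],
  [0.5,-12.5,-16,1.22,0,0],
  [0.5,-12.5,-16,1.35,0,0],
  [0.5,-12.5,-16,1.47,0,0],
  [0.5,-12.5,-16,1.6,0.01,0],
  [0.5,-12.5,-16,1.6,0.01,0],
  [0.5,-12.5,-16,1.6,0.01,0],
  [0.5,-12.5,-16,1.6,0.01,0],
])

```text
t: 22.93
ee_pos: [0.3996, -0.2335, 0.3446]
orientation: [0.512, 0.49, 0.509, -0.488]
force: [0.1, 0.9, 0.7]
grip_width: 0.085
```

```bash
python3 - <<'E'
from h import *
go([*G[0],.124],.037)
im=grips(G[:1]);print('hung');grips(S[1:],.191)
E
```

```text
t 22.93 at [ 0.3996 -0.2335  0.3446] yaw 0.043 w 0.0850 F [0.1 0.9 0.7] j6 0.86
  go [ 2.206e+01 -1.500e-01  2.000e-02] [ 0.006  0.001 -0.006]
106 [[ 0.4003 -0.2332  0.154 ]] [219 178 132]
hung
173 [[ 0.5467 -0.0999  0.191 ]] [219 174 132]
205 [[ 0.6033 -0.0923  0.191 ]] [219 176 132]
241 [[ 0.6577 -0.0887  0.191 ]] [218 176 133]
```

The three hung pairs sit within a couple of mm of their slots. Now the last pair, rose.

Call:
carry_out([
  [4,0,0,0,0,0],
  [8,0,0,0,0,0],
  [12,0,0,0,0,0],
  [15,0,0,0,0,0],
  [18,0,0,0,0,0],
  [20.5,0,0,0,0,0],
  [22,0,0,0,0,0],
  [22,0,0,0,0,0],
  [22,0,0,0,0,0],
])

```text
t: 23.78
ee_pos: [0.4003, -0.2332, 0.1244]
orientation: [0.512, 0.49, 0.509, -0.488]
force: [0.6, -0.8, -0.4]
grip_width: 0.0851
```

Call:
carry_out([
  [0,0,0,0,0,0],
  [0,0,0,0,0,0],
  [0,0,0,0,0,0],
  [0,0,0,0,0,0],
  [0,0,0,0,0,0],
  [0,0,0,0,0,0],
  [0,0,0,0,0,0],
  [0,0,0,0,0,0],
  [-1.5,0,0,0,0,0],
  [-4,0,0,0,0,0],
  [-7,0,0,0,0,0],
  [-10,0,0,0,0,0],
  [-13,0,0,0,0,0],
  [-16,0,0,0,0,0],
  [-19,0,0,0,0,0],
  [-22,0,0,0,0,0],
  [-22,0,0,0,0,0],
  [-22,0,0,0,0,0],
], grip=1)

```text
t: 25.28
ee_pos: [0.4002, -0.2339, 0.3457]
orientation: [0.513, 0.49, 0.508, -0.488]
force: [0.9, -0.2, -0.6]
grip_width: 0.0114
```

```bash
python3 - <<'E'
from h import *
s=sense();go([*S[0],.345],None)
R=Rot.from_quat(s['orientation'][[1,2,3,0]]).as_matrix();print(Rot.from_matrix(R.T@toolR(1.641)).as_rotvec())
E
```

```text
t 25.28 at [ 0.4002 -0.2339  0.3457] yaw 0.043 w 0.0114 F [ 0.9 -0.2 -0.6] j6 0.86
  go [  0.11   9.86 -12.84] [-0.     0.002 -0.007]
[-1.59835074  0.00753761 -0.00371929]
```

Call:
carry_out([
  [0,1,-1,-0.12,0,0],
  [0,2,-2.5,-0.24,0,0],
  [0,3,-4,-0.36,0,0],
  [0,4,-5.5,-0.48,0,0],
  [0,5,-7,-0.6,0,0],
  [0,6,-8,-0.72,0,0],
  [0,7,-9,-0.84,0,0],
  [0,8,-10,-0.96,0,0],
  [0,9,-11,-1.08,0,0],
  [0,9.5,-12,-1.2,0,0],
  [0,9.8,-12.6,-1.32,0,0],
  [0,9.9,-12.8,-1.44,0,0],
  [0,9.9,-12.8,-1.54,0,0],
  [0,9.9,-12.8,-1.6,0,0],
  [0,9.9,-12.8,-1.6,0,0],
  [0,9.9,-12.8,-1.6,0,0],
  [0,9.9,-12.8,-1.6,0,0],
])

```text
t: 26.7
ee_pos: [0.4932, -0.1017, 0.3451]
orientation: [0.709, -0.025, 0.705, 0.024]
force: [-0.1, 0.8, -0.7]
grip_width: 0.0113
```

```bash
python3 - <<'E'
from h import *
go([*S[0],.1625],1.641)
E
```

```text
t 26.70 at [ 0.4932 -0.1017  0.3451] yaw 1.641 w 0.0113 F [-0.1  0.8 -0.7] j6 -0.40
  go [18.26  0.06 -0.09] [0.    0.005 0.002]
```

Call:
carry_out([
  [2,0,0,0,0,0],
  [5,0.05,-0.1,0,0,0],
  [8,0.05,-0.1,0,0,0],
  [11,0.05,-0.1,0,0,0],
  [13.5,0.05,-0.1,0,0,0],
  [15.5,0.05,-0.1,0,0,0],
  [17,0.05,-0.1,0,0,0],
  [17.8,0.05,-0.1,0,0,0],
  [18.2,0.05,-0.1,0,0,0],
  [18.2,0.05,-0.1,0,0,0],
  [18.2,0.05,-0.1,0,0,0],
])

```text
t: 27.62
ee_pos: [0.4935, -0.1018, 0.1637]
orientation: [0.709, -0.025, 0.704, 0.024]
force: [0.2, -0.2, -0.3]
grip_width: 0.0111
```

Call:
carry_out([
  [0,0,0,0,0,0],
  [0,0,0,0,0,0],
  [0,0,0,0,0,0],
  [0,0,0,0,0,0],
  [0,0,0,0,0,0],
  [0,0,0,0,0,0],
  [-1.5,0,0,0,0,0],
  [-4,0,0,0,0,0],
  [-7,0,0,0,0,0],
  [-11,0,0,0,0,0],
  [-15,0,0,0,0,0],
  [-18,0,0,0,0,0],
  [-18,0,0,0,0,0],
], grip=0)

```text
t: 28.7
ee_pos: [0.4947, -0.1022, 0.3506]
orientation: [0.713, -0.027, 0.701, 0.023]
force: [0.1, -0.9, -0.1]
grip_width: 0.0853
```

```bash
python3 - <<'E'
from h import *
s=sense()
c=calibration("top");t=capture("top");im=t[:,:,::-1]
m=((im[:,:,0]>90)&(im[:,:,2]<50)&(im[:,:,1]<90)).astype('u1');m[:190]=0;m[:,:230]=0;m[:,330:]=0
r=cv2.minAreaRect(cv2.findNonZero(cv2.morphologyEx(m,cv2.MORPH_OPEN,np.ones((3,3)))));print(r,plane(c,r[0],.012))
go([.46,.17,.38],1.52)
E
```

```text
((282.6510314941406, 243.01315307617188), (34.04543685913086, 48.16606521606445), 4.969740390777588) [[0.45989456 0.17316921 0.012     ]]
t 28.75 at [ 0.4943 -0.1021  0.3475] yaw 1.641 w 0.0853 F [ 0.1 -0.3 -0.8] j6 -0.40
  go [-3.41 27.36 -1.48] [0.121 0.014 0.004]
```

Call:
carry_out([
  [-2,3,0,0.05,0.01,0],
  [-3.4,7,-1.5,0.12,0.01,0],
  [-3.4,11,-1.5,0.12,0.01,0],
  [-3.4,15,-1.5,0.12,0.01,0],
  [-3.4,19,-1.5,0.12,0.01,0],
  [-3.4,23,-1.5,0.12,0.01,0],
  [-3.4,26,-1.5,0.12,0.01,0],
  [-3.4,27.4,-1.5,0.12,0.01,0],
  [-3.4,27.4,-1.5,0.12,0.01,0],
  [-3.4,27.4,-1.5,0.12,0.01,0],
])

```text
t: 29.58
ee_pos: [0.4592, 0.1707, 0.3786]
orientation: [0.708, 0.015, 0.706, -0.019]
force: [0.0, 0.1, 0.7]
grip_width: 0.0856
```

```bash
python3 - <<'E'
from h import *
import pickle
c=calibration("wrist");im=capture("wrist");pickle.dump(c,open("w7.pkl","wb"))
cv2.imwrite("pics/w7.png",im[:,:,::-1])
go([.46,.1735,.38],1.51)
I=im.astype(int);m=((I[:,:,2]>90)&(I[:,:,0]<60)&(I[:,:,1]<100)).astype('u1')
m=cv2.morphologyEx(m,cv2.MORPH_OPEN,np.ones((3,3)));cs,_=cv2.findContours(m,0,2);k=max(cs,key=cv2.contourArea)
q=plane(c,k[:,0],.012)[:,:2];print(cv2.minAreaRect((q*1000).astype('f4')))
mm=np.zeros_like(m);cv2.drawContours(mm,[k],-1,1,-1)
h=(mm>0)&(I[:,:,0]>I[:,:,2]+10);h=cv2.morphologyEx(h.astype('u1'),cv2.MORPH_OPEN,np.ones((3,3)))
hp=np.argwhere(h)[:,::-1];print(len(hp),hp.min(0),hp.max(0))
# brightest (top) face of the handle
for a in hp[::max(1,len(hp)//15)]: print(a,im[a[1],a[0]],end=' ')
E
```

```text
t 29.63 at [0.4594 0.17   0.3789] yaw 1.521 w 0.0854 F [ 0.9 -0.   0.7] j6 0.28
  go [-0.11  0.35  0.04] [0.011 0.002 0.005]
((461.8018493652344, 172.2822723388672), (106.45003509521484, 150.8612060546875), 86.12908935546875)Traceback (most recent call last):
  File "<stdin>", line 11, in <module>
    return umr_minimum(a, axis, None, out, keepdims, initial, where)
ValueError: zero-size array to reduction operation minimum which has no identity
```

View pics/w7.png

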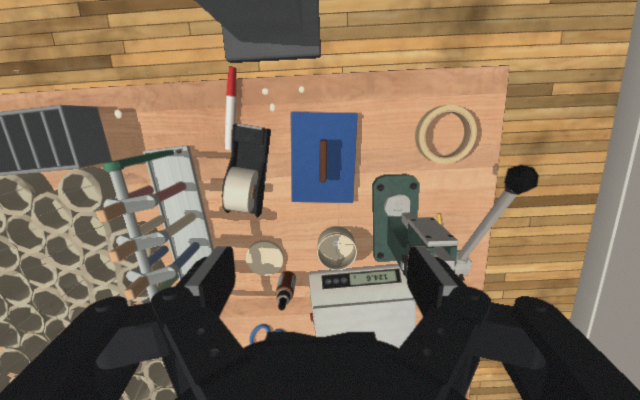

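The cover is at wrist pixels (291–357, 112–202) with the handle at (323,161). Tin, bottle and tape roll are undisturbed, and four pairs are on the bar. I'll descend partway and re-measure.

Call:
carry_out([
  [4,0.2,0.2,0.02,0,0],
  [8,0.2,0.2,0.02,0,0],
  [12,0.2,0.2,0.02,0,0],
  [15,0.2,0.2,0.02,0,0.005],
  [18,0.2,0.2,0.02,0,0.005],
  [18,0.2,0.2,0.02,0,0.005],
  [18,0.2,0.2,0.02,0,0.005],
  [18,0.2,0.2,0.02,0,0.005],
])

```text
t: 30.3
ee_pos: [0.463, 0.1703, 0.2006]
orientation: [0.708, 0.025, 0.705, -0.025]
force: [-0.7, 0.3, 0.8]
grip_width: 0.0857
```

```bash
python3 - <<'E'
from h import *
import pickle
c=calibration("wrist");im=capture("wrist");pickle.dump(c,open("w8.pkl","wb"))
I=im.astype(int);m=((I[:,:,2]>90)&(I[:,:,0]<60)&(I[:,:,1]<100)).astype('u1')
cs,_=cv2.findContours(m,0,2);k=max(cs,key=cv2.contourArea)
q=plane(c,k[:,0],.013)[:,:2];print('plate',cv2.minAreaRect((q*1000).astype('f4')))
mm=np.zeros_like(m);cv2.drawContours(mm,[cv2.convexHull(k)],-1,1,-1);mm[320:]=0
h=((mm>0)&(I[:,:,0]>I[:,:,2]+8)).astype('u1');hs,_=cv2.findContours(h,0,2);hk=max(hs,key=cv2.contourArea)
q=plane(c,hk[:,0],.044)[:,:2];print('handle',cv2.boundingRect(hk),cv2.minAreaRect((q*1000).astype('f4')))
go([.461,.173,.018],1.503)
x,y,w,hh=cv2.boundingRect(k);print(x,y,w,hh)
cv2.imwrite("pics/w8.png",cv2.resize(im[:300,180:480,::-1],None,fx=2,fy=2))
E
```

```text
plate ((461.0340270996094, 172.21585083007812), (108.390380859375, 153.19622802734375), 86.06079864501953)
handle (318, 148, 11, 66) ((459.9254150390625, 172.26683044433594), (10.727018356323242, 69.62252807617188), 85.82608795166016)
t 30.35 at [0.4638 0.1707 0.2013] yaw 1.500 w 0.0851 F [-0.   1.1 -0.3] j6 0.30
  go [18.33  0.2  -0.41] [-0.003  0.006 -0.001]
275 107 98 132
```

View pics/w8.png

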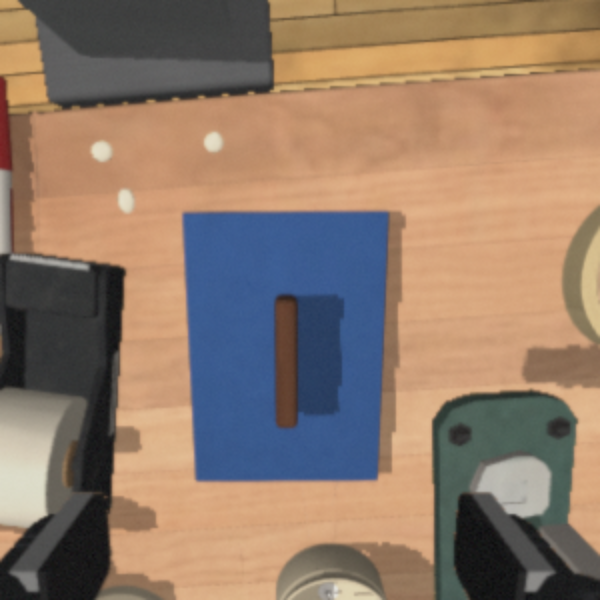

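The plate centre is (0.461, 0.172) and the handle centre is (0.460, 0.172), with the long axis at −0.07 rad. Grasping.

Call:
carry_out([
  [3,0.1,-0.2,0,0.005,0],
  [7,0.1,-0.4,0,0.005,0],
  [10,0.1,-0.4,0,0.005,0],
  [13,0.1,-0.4,0,0.005,0],
  [15,0.1,-0.4,0,0.005,0],
  [16.8,0.1,-0.4,0,0.005,0],
  [17.8,0.1,-0.4,0,0.005,0],
  [18.2,0.1,-0.4,0,0.005,0],
  [18.2,0.1,-0.4,0,0.005,0],
  [18.2,0.1,-0.4,0,0.005,0],
])

```text
t: 31.18
ee_pos: [0.4626, 0.1723, 0.0207]
orientation: [0.708, 0.026, 0.705, -0.025]
force: [0.1, 0.4, 0.4]
grip_width: 0.0857
```

Call:
carry_out([
  [0,0,0,0,0,0],
  [0,0,0,0,0,0],
  [0,0,0,0,0,0],
  [0,0,0,0,0,0],
  [0,0,0,0,0,0],
  [0,0,0,0,0,0],
  [0,0,0,0,0,0],
  [0,0,0,0,0,0],
  [0,0,0,0,0,0],
], grip=1, newtons=70)

```text
t: 31.93
ee_pos: [0.4627, 0.1724, 0.021]
orientation: [0.708, 0.026, 0.705, -0.025]
force: [-1.0, -0.4, 5.2]
grip_width: 0.0109
```

```bash
python3 - <<'E'
from h import *
go([.4605,.1722,.30],1.5)
E
```

```text
t 31.93 at [0.4627 0.1724 0.021 ] yaw 1.500 w 0.0109 F [-1.  -0.4  5.2] j6 0.30
  go [-2.79e+01  1.00e-02 -1.00e-01] [-0.     0.004 -0.002]
```

Gripped at 11 mm. Lifting, then re-measuring the empty holder from the top camera and the earlier wrist view.

Call:
carry_out([
  [-1,0,0,0,0,0],
  [-3,0,0,0,0,0],
  [-6,0,0,0,0,0],
  [-9,0,0,0,0,0],
  [-12,0,0,0,0,0],
  [-15,0,0,0,0,0],
  [-18,0,0,0,0,0],
  [-21,0,0,0,0,0],
  [-24,0,0,0,0,0],
  [-27,0,0,0,0,0],
  [-28,0,0,0,0,0],
  [-28,0,0,0,0,0],
])

```text
t: 32.93
ee_pos: [0.4631, 0.1724, 0.3036]
orientation: [0.71, 0.026, 0.703, -0.024]
force: [1.0, 0.0, -1.4]
grip_width: 0.0105
```

```bash
python3 - <<'E'
from h import *
t=capture("top");cv2.imwrite("pics/t9.png",t[:,:,::-1])
w=cv2.imread("pics/w5.png")
a=cv2.resize(t[235:290,395:470,::-1],None,fx=8,fy=8,interpolation=cv2.INTER_CUBIC)
cv2.imwrite("pics/crop9.png",a);print(a.shape)
go([.402,-.286,.30],.037)
s=sense();R=Rot.from_quat(s['orientation'][[1,2,3,0]]).as_matrix();print(Rot.from_matrix(R.T@toolR(.037)).as_rotvec())
E
```

```text
(440, 600, 3)
t 32.98 at [0.4622 0.1722 0.3016] yaw 1.500 w 0.0105 F [-0.   0.1 -2.4] j6 0.30
  go [ 4.000e-02 -4.613e+01 -2.760e+00] [ 1.463  0.003 -0.006]
[ 1.46290068  0.00336425 -0.0062252 ]
```

View pics/crop9.png

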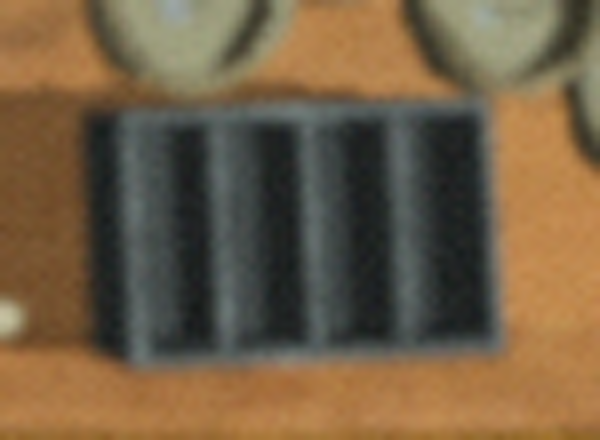

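The empty rim's corners are at crop (119,110), (490,97), (503,350) and (131,365).

```bash
python3 - <<'E'
from h import *
c=calibration("top")
r=plane(c,np.array([[119,110],[131,365],[490,97],[503,350]])/8.+[394.56,234.56],.076);print(r.round(4).tolist(),r.mean(0))
print(np.arctan2(*(r[0]-r[2]+r[1]-r[3])[[1,0]])-np.pi/2,np.arctan2(*(r[0]-r[1]+r[2]-r[3])[[1,0]]))
# top-camera bias from the TCP-known pair grips: predicted hung bar
E
```

```text
[[0.4469, -0.21, 0.076], [0.3532, -0.2138, 0.076], [0.4525, -0.3501, 0.076], [0.3588, -0.3535, 0.076]] [ 0.40286101 -0.28184091  0.076     ]
0.03971443852202361 0.038747500549299235
```

Call:
carry_out([
  [0,-2,0,0.08,0,0],
  [0,-5,0,0.18,0,0],
  [0,-8,0,0.28,0,0],
  [0,-11,-0.5,0.38,0,0],
  [0,-14,-0.5,0.48,0,0],
  [0,-17,-1,0.58,0,0],
  [0,-20,-1,0.68,0,0],
  [0,-23,-1.5,0.78,0,0],
  [0,-26,-1.5,0.88,0,0],
  [0,-29,-2,0.98,0,0],
  [0,-32,-2,1.08,0,0],
  [0,-35,-2.5,1.18,0,0],
  [0,-38,-2.5,1.28,0,0],
  [0,-41,-2.8,1.37,0,0],
  [0,-43.5,-2.8,1.43,0,0],
  [0,-45.5,-2.8,1.463,0,0],
  [0,-46.1,-2.8,1.463,0,0],
  [0,-46.1,-2.8,1.463,0,0],
  [0,-46.1,-2.8,1.463,0,0],
])

```text
t: 34.57
ee_pos: [0.4011, -0.2847, 0.2989]
orientation: [0.509, 0.493, 0.509, -0.488]
force: [-0.2, -0.1, -1.1]
grip_width: 0.0104
```

```bash
python3 - <<'E'
from h import *
s=sense();c=calibration("wrist");im=capture("wrist");cv2.imwrite("pics/w10.png",im[:,:,::-1])
I=im.astype(int);m=((I[:,:,2]>I[:,:,0]+40)&(I[:,:,0]<80)).astype('u1');m[:,:150]=0;m[:,490:]=0
cs,_=cv2.findContours(m,0,2);k=max(cs,key=cv2.contourArea);print(cv2.boundingRect(k))
z=s['ee_pos'][2]-.021+.014
q=plane(c,k[:,0],z)[:,:2];print('plate',cv2.minAreaRect((q*1000).astype('f4')))
go([.4027,-.2848,.105],.039)
E
```

```text
(207, 94, 226, 190)
plate ((400.1656188964844, -257.3171081542969), (110.28016662597656, 103.77325439453125), 2.171074390411377)
t 34.62 at [ 0.4013 -0.2843  0.2993] yaw 0.038 w 0.0108 F [-0.2  0.1 -2. ] j6 0.78
  go [19.43  0.05  0.13] [-0.001 -0.004 -0.005]
```

View pics/w10.png

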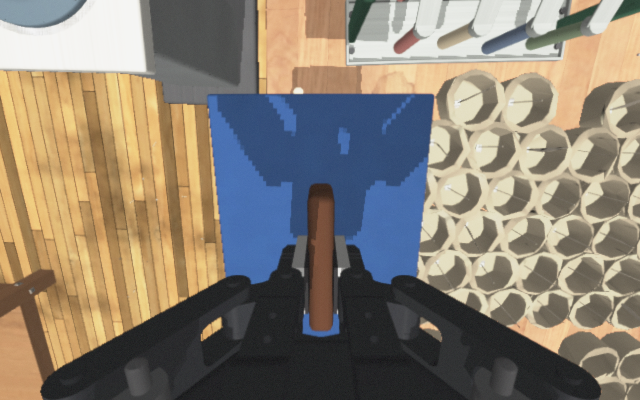

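The cover in hand is centred on the jaw in x and within about 1 mm along y, with its far edge at row 94, square to the tool. Lowering to just above the rim.

Call:
carry_out([
  [3,0.05,0.05,0,0,-0.005],
  [6,0.05,0.05,0,0,-0.005],
  [9,0.05,0.05,0,0,-0.005],
  [12,0.05,0.05,0,0,-0.005],
  [15,0.05,0.05,0,0,-0.005],
  [17,0.05,0.05,0,0,-0.005],
  [18.5,0.05,0.05,0,0,-0.005],
  [19.4,0.05,0.05,0,0,-0.005],
  [19.4,0.05,0.05,0,0,-0.005],
  [19.4,0.05,0.05,0,0,-0.005],
])

```text
t: 35.45
ee_pos: [0.4028, -0.2832, 0.1055]
orientation: [0.509, 0.491, 0.511, -0.489]
force: [0.3, -0.0, -1.3]
grip_width: 0.0105
```

```bash
python3 - <<'E'
from h import *
go([.4027,-.2840,.088],.039)
sc=capture("scene");w=capture("wrist")
o=np.zeros((590,640,3),'u1');o[:300,:]=cv2.resize(sc[240:315,330:490],(640,300));o[300:590]=w[:290];cv2.imwrite("pics/s11.png",o[:,:,::-1])
E
```

```text
t 35.45 at [ 0.4028 -0.2832  0.1055] yaw 0.039 w 0.0105 F [ 0.3 -0.  -1.3] j6 0.79
  go [ 1.75 -0.01  0.09] [ 0.    -0.004  0.   ]
```

View pics/s11.png

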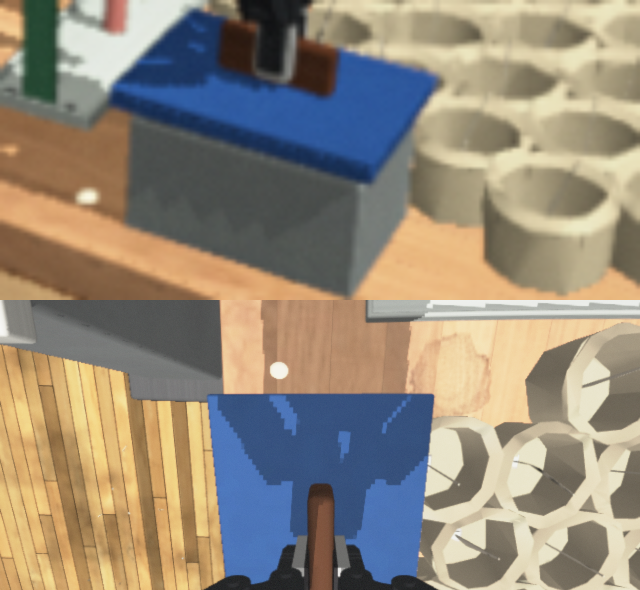

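The cover is level and squared over the holder, overhanging evenly. Lowering slowly.

Call:
carry_out([
  [0.4,0,0.07,0,0,0],
  [0.7,0,0.07,0,0,0],
  [0.9,0,0.07,0,0,0],
  [1.1,0,0.07,0,0,0],
  [1.2,0,0.07,0,0,0],
  [1.3,0,0.07,0,0,0],
  [1.4,0,0.07,0,0,0],
  [1.4,0,0.07,0,0,0],
  [1.4,0,0.07,0,0,0],
])

```text
t: 36.3
ee_pos: [0.4036, -0.285, 0.0926]
orientation: [0.509, 0.491, 0.51, -0.489]
force: [-0.6, 0.9, -1.3]
grip_width: 0.011
```

No contact, with the skirt already 4 mm below the rim. On down to home.

Call:
carry_out([
  [0.2,-0.05,-0.05,0,0,0],
  [0.3,-0.05,-0.05,0,0,0],
  [0.4,-0.05,-0.05,0,0,0],
  [0.5,-0.05,-0.05,0,0,0],
  [0.5,-0.05,-0.05,0,0,0],
])

```text
t: 36.72
ee_pos: [0.4031, -0.2845, 0.0874]
orientation: [0.509, 0.491, 0.51, -0.489]
force: [0.2, 0.4, -1.4]
grip_width: 0.0105
```

Call:
carry_out([
  [0.1,0,0,0,0,0],
  [0.15,0,0,0,0,0],
  [0.15,0,0,0,0,0],
])

```text
t: 36.97
ee_pos: [0.4032, -0.2846, 0.087]
orientation: [0.51, 0.491, 0.51, -0.489]
force: [-3.0, 2.4, 7.5]
grip_width: 0.0107
```

Call:
carry_out([
  [0,0,0,0,0,0],
  [0,0,0,0,0,0],
  [0,0,0,0,0,0],
  [0,0,0,0,0,0],
  [0,0,0,0,0,0],
  [0,0,0,0,0,0],
  [-1.5,0,0,0,0,0],
  [-4,0,0,0,0,0],
  [-8,0,0,0,0,0],
  [-12,0,0,0,0,0],
  [-16,0,0,0,0,0],
  [-20,0,0,0,0,0],
  [-24,0,0,0,0,0],
  [-24,0,0,0,0,0],
  [-24,0,0,0,0,0],
], grip=0)

```text
t: 38.22
ee_pos: [0.4041, -0.2862, 0.3298]
orientation: [0.512, 0.491, 0.507, -0.489]
force: [0.4, -0.1, -0.7]
grip_width: 0.0854
```

```bash
python3 - <<'E'
from h import *
print('hung');w=grips(S,.191);c=calibration("wrist");I=w.astype(int)
m=((I[:,:,2]>I[:,:,0]+40)&(I[:,:,0]<80)).astype('u1');m[:,:230]=0;m[:,430:]=0;m[300:]=0
cs,_=cv2.findContours(m,0,2);k=max(cs,key=cv2.contourArea)
q=plane(c,k[:,0],.079)[:,:2];print('plate',cv2.boundingRect(k),cv2.minAreaRect((q*1000).astype('f4')))
sc=capture("scene")
o=np.zeros((600,640,3),'u1');o[:260]=w[:260];o[260:]=cv2.resize(sc[150:320,250:500],(500,340)).__class__((340,640,3),'u1')*0
b=cv2.resize(sc[150:320,250:500],(500,340));o[260:,:500]=b
cv2.imwrite("pics/s12.png",o[:,:,::-1])
E
```

```text
hung
none [21 22 24]
none [186 179 152]
none [24 25 25]
none [89 73 61]
plate (276, 107, 85, 114) ((401.3313293457031, -281.4511413574219), (108.86894226074219, 153.62619018554688), 2.2694146633148193)
```

View pics/s12.png

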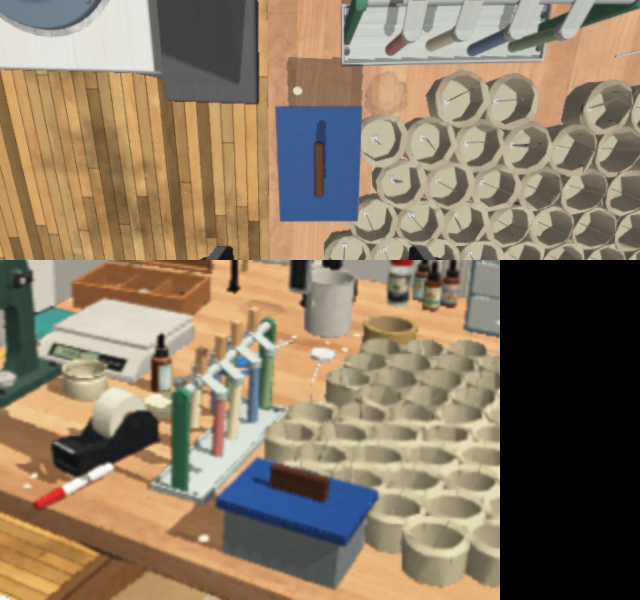

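The cover sits flat on the holder (contact force at TCP z = 0.087, plate centred within about 2 mm), and four evenly spaced pairs hang on the bar. A last numeric check on the hung grips, then hand in.

```bash
python3 - <<'E'
from h import *
c=calibration("scene");im=capture("scene");I=im.astype(int)
b=((I[:,:,0]-I[:,:,2]>55)&(I[:,:,0]>150))
for s in S:
    p=proj(c,[[*s,.173]])[0];x,y=p.round().astype(int);q=np.argwhere(b[y-8:y+9,x-6:x+7])
    print(p.round(1),len(q),(q.mean(0)[::-1]+[x-6,y-8]).round(1) if len(q) else None)
E
```

```text
[351.3 199.7] 106 [350.  197.7]
[360.3 192.5] 107 [358.6 190.3]
[368.7 185.8] 120 [368.6 183.4]
[376.5 179.6] 137 [376.3 177.5]
```

```bash
python3 -c "
from cell import finish_job,sense
print(sense()['t'],sense()['force'].round(1));print(finish_job())"
```

```text
38.3667 [-0.6  0.1 -0.2]
the job is handed in; nothing more can be done
None
```

All four candle pairs (rose, cream, blue, green) now hang over the bar, about 55 mm apart. The blue cover is on the empty holder, and I handed the job in at 38 s with the gripper open and clear.

- **Hung pairs:** the last scene image showed every pair straddling the bar, with each grip within about 2 px of where it should be. The wrist camera had earlier put cream, blue and green within about 3 mm of their slots.
- **Cover:** it is level. The wrist force showed it reaching the rim at its home height, and its plate centre measured within about 2 mm of the holder's.
- **Bystanders:** the arm never went near the tin, tape roll or bottle. The tin and bottle looked undisturbed in the last scene view; the tape roll was last seen, unmoved, before I lifted the cover.
- **Checks that failed or disagreed:** the final wrist check of the hung grips gave nothing, because the bar was out of that camera's view. I used the scene camera instead, so rose was only checked there. The two estimates of where the cover sat in the jaws differed by about 2 mm, so I aimed between them.

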